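# Stow the lens wedge and hasp the tool chest

### The job

Take the bronze lens wedge from among the things on the iron ledge and set it down gently inside the open brass tool chest, standing on its flat base. Then shut the lid fully, and only after that swing the steel hasp over the catch until it lies flat on the lid under the grab rail. Leave the prism, the insulator and the two collars where they stand.

Things in the scene. Friction and masses are not known exactly. Their poses are not given: they have to be found in the camera images.
- chest: Open brass tool chest, fixed. Outer 210 (x) by 164 (y) by 76 mm high without lid; walls 5 mm, inner floor 6 mm up, 70 mm deep inside. Origin: centre of its underside, on the ledge; z up. The lid's hinge runs along x on its +y side; the hasp is in the middle of its -y side, on a bracket standing out to y = -97 mm.
- rail_mid (a point): Middle of a fixed steel grab rail, 14 mm thick and 250 mm long along the chest's x, over the hasp end of the lid: chest frame (0, -53, 191) mm; a 14 mm post down to the ledge at each end (x = -125, +125 mm). An upright gripper cannot reach the closed hasp for it: come from the -y side with the tool leaning about 40 degrees, fingers pointing to +y and down.
- bay (a point): The point on the chest's inner floor where there is most room between the open lid and the rail: chest frame (0, 7, 6) mm. Axes as the chest.
- lid (a joint): Lid angle, rad: 0 shut, 1.57 upright, grows as it opens up and back to the chest's +y; stop at 2.0. Turns about lid_hinge, parallel to the chest's x. Stiff: it stays where left (0.36 N m friction), so push it right down. Flat brass plate 210 by 164 mm, 6 mm thick, from the hinge to the -y wall; 0.35 kg.
- lid_hinge (a point): Middle of the lid's hinge axis: chest frame (0, 82, 79) mm, at half the lid's thickness; the shut lid's top is 82 mm above the ledge. Axes as the chest.
- catch (a point): Top of the catch, a small steel wire loop on the lid's upper face, in its middle, 14 mm before its free edge; it stands 8 mm above the lid's face, is 18 mm long and 5 mm wide. It moves with the lid; with the lid shut and the hasp down it comes up through the hasp's slot.
- hasp (a joint): Hasp angle, rad: 0 flat on the shut lid over the catch, 1.57 upright, grows as it swings up and away to the chest's -y; stop at 2.6. Turns about hasp_hinge, parallel to the chest's x. Stays where left (0.05 N m; 1 N at the tab). Steel plate 32 mm wide, 62 mm long from its axis, 4 mm thick; slot for the catch 12 to 38 mm from the axis, plain tab beyond, to push on.
- hasp_hinge (a point): Middle of the hasp's axis: chest frame (0, -92, 85) mm, at half the plate's thickness. Axes as the chest.
- hasp_tab (a point): Middle of the hasp's tab, 50 mm from the axis, on the face that is uppermost when the hasp is down and that faces outward (-y) when it is upright. Moves with the hasp.
- wedge_mid (a point): Bronze lens wedge, loose, about 0.42 kg: 48 mm long (its x), 26 mm thick between flat parallel upright side faces (its y: grip here), 52 mm high at its +x end, the top sloping down to 30 mm at its -x end. The point is 26 mm above the centre of its flat base; z is up.
- prism_mid (a point): Squat green glass prism offcut lying on its base, 52 by 48 by 36 mm high, ridge on top; point at mid-height. Bystander: not to be moved.
- insulator_mid (a point): Ribbed white porcelain insulator standing upright, 48 mm across, 66 mm high; point at mid-height. Bystander.
- collar_a_mid (a point): Low brass lamp-chimney collar (ring), 54 mm across, 24 mm high; point at its centre. Bystander.
- collar_b_mid (a point): Taller, narrower brass lamp-chimney collar (ring), 46 mm across, 34 mm high; point at its centre. Bystander.
Not all that is in view belongs to the job. What is shaped like the part that bears wedge_mid but black or orange is not meant.

How it is judged (in metres and radians):
On the way, in this order (a step that is already met when the one before it is completed fails the run):
1. the wedge stands on its base inside the open chest, let go and at rest (x of wedge_mid in the frame of chest between -0.09 and 0.09 m and y of wedge_mid in the frame of chest between -0.07 and 0.07 m and z of wedge_mid in the frame of chest below 0.04 m and angle between wedge_mid's own z axis and vertical below 0.17 rad and contact force between wedge and the fingers below 0.1 N and linear speed of wedge below 0.03 m/s and value of joint lid above 1 rad), for 0.2 s.
2. the lid is shut with the hasp still swung clear (value of joint lid below 0.05 rad and value of joint hasp above 1.2 rad), for 0.2 s.
3. the hasp lies flat over the catch (value of joint hasp below 0.12 rad and value of joint lid below 0.05 rad), for 0.2 s.
At the end, for the whole second after the job is handed in: The wedge stands on its base (within 10 degrees of upright) on the chest's inner floor, the lid is shut to within 0.05 rad and the hasp is down over the catch to within 0.12 rad (all of step 3 and x of wedge_mid in the frame of chest between -0.09 and 0.09 m and y of wedge_mid in the frame of chest between -0.07 and 0.07 m and z of wedge_mid in the frame of chest below 0.04 m and angle between wedge_mid's own z axis and vertical below 0.17 rad and linear speed of wedge below 0.03 m/s); the robot touches nothing.
It fails at once if the wedge is dropped or thrown in (faster than 0.4 m/s inside the chest) ((x of wedge_mid in the frame of chest between -0.09 and 0.09 m and y of wedge_mid in the frame of chest between -0.07 and 0.07 m) and z of wedge_mid in the frame of chest below 0.08 m and linear speed of wedge above 0.4 m/s).
It fails at once if the hasp is folded in before the lid is shut (value of joint hasp below 1.2 rad and value of joint lid above 0.12 rad).
It fails at once if the prism, the insulator or a collar is moved by more than 25 mm (distance of any of prism_mid, insulator_mid, collar_a_mid, collar_b_mid from where it was at the start of the episode above 0.025 m).
It also fails if it takes over 61 s, if anything falls off the work surface, if the arm or the gripper's body presses on something with over 40 N, if the wrist force passes 120 N, or if a joint passes its speed limit or range.

### The arm

A 7-joint arm with a two-finger parallel gripper is mounted at the origin on the work surface. World frame = base frame: x ahead of the robot, y to its left, z up, the work surface at z = 0. Lengths are in mm, angles in degrees, forces in N, time in s.
With the tool pointing down it reaches from about 400 to 850 mm from the base axis. Payload 10.4 kg.
Tool frame: the origin (TCP) lies midway between the tips of the shut fingers; the grasp point (between the pads) lies 19 mm behind it; z points along the fingers, y is the line along which they close (so a half turn about z gives the same grasp; the last joint's range is limited). The gripper opens to 87 mm and grips with 3 to 60 N. Pads are 19 mm wide; open, the fingers measure 117 mm over their backs; the gripper's body (75 mm by 190 mm) begins 51 mm behind the grasp point.
Start: joints at [68.663, 19.034, -3.707, 83.658, 1.238, 77.344, -5.071], TCP at [214.216, -587.166, 222.576] pointing down, gripper open.
Joint ranges: [-148.97, 148.97], [-28.65, 121.19], [-84.17, 76.75], [9.2, 138.47], [-72.65, 252.65], [3.7, 117.97], [-149.18, 149.18]. Speed limits (degrees/s): [127.2, 127.2, 159.86, 159.86, 180, 180, 180].

### API

Orientations are given as a 3x3 rotation matrix whose columns are the frame's x, y, z axes.
In Python, from plant import status, camera, camera_params, bot, trace, tip_of gives the robot as it stands. The module is installed in compiled form; this text tells all that it offers.
- The arm moves only by the shell command python3 -m crank 'ROWS'. ROWS is JSON, a list that holds one entry, the list of rows, each a list of 5 numbers: the shift along the tool's x, y, z in mm, then the turn about the tool's z in rad, then the opening, from -1 (shut) to 1 (fully open), so that 0 is half open. In form: [[[dx, dy, dz, turn, claw], ...]]. A call has 1 to 8 rows; each row shifts and turns the commanded pose from where the row before left it, along the tool's axes as they then stand; what a row does not reach is not made up. A row lasts 1/10 s, in which the tool goes at most 50 mm and 8.59 degrees, less where a joint would pass 70% of its speed; a pose out of reach is approached as far as the arm can. A call with a gripper value outside its range is refused whole. The fingers move at their own pace and stop on an object; the grip force is fixed at half the most. Time passes only in rows, so rows that do not move let the fingers close. It gives the time, the measured TCP pose, the force, the opening and the grip force at its end, in the units of the state.
- status.sense(): the state, without advancing time (a new reading comes with each control period).
- camera(name): name is "side" or "top" or "wrist"; returns (picture, depth): 480x640x3 uint8, blue, green, red; 480x640 float32, mm along the optical axis (not along the pixel's ray), 0 where there is no reading.
- camera_params(name): a dict with "fx", "fy", "cx", "cy" (pixels), "camera_from_world" (4x4, takes a point from world to camera coordinates); the wrist camera has in their place "T_tool_cam" (4x4, takes a point from camera to tool coordinates, whose origin is the TCP and whose axes are the flange's). Camera axes: x right, y down, z forward; pixel columns grow to the right and rows downward; lengths in mm; the calibration is good to about 2 mm. The wrist camera is an equidistant fisheye: a pixel r from the principal point sees the ray r / f radians off the axis. A picture is of the moment at which its call begins: read the wrist's pose just before it. camera_params takes no time and is no camera call.
- bot.close_job(): hands the job in; it is judged then, once.
Trained networks look in the newest picture that a camera, given by its name, has taken for a name from the list of things; names that differ only in an ending like _2 or _b are one class to them, and where a whole thing is asked for, a point or a joint stands for the part that bears it (a point fixed in the world has none). Each returns a list of dicts, best first, with "p" (0 to 1); they miss things now and then, are a little off and sometimes report something else, mostly with a low value. They report only what shows in the picture. A call takes as long as a camera call. They do not tell look-alikes from the thing itself.
- trace(camera, label): "mask" (480x640 bool, what is visible of it) and "uv" ([column, row] in pixels, amid what is visible of it).
- tip_of(camera, label): "uv" ([column, row] in pixels: a listed point, or the origin of a listed thing).
The state is a dict: "t": time; "joint_positions": joint angles; "qd": joint speeds; "joint_efforts": joint torques, N m; "ee_pos": TCP position; "eef_rot": TCP orientation; "ft_force": force on the tool from outside, world axes, zero at the start; "wrist_torque": the same for the moment, N m; "gripper_width": finger opening in mm; "grip_force": force on a finger pad.
Only numpy, scipy, OpenCV 4.12 (cv2) and the standard library are available. Lean on these libraries where they do the work, as an engineer would, in place of code of your own. Each camera call takes 0.05 s, during which the arm holds its last target. There are 200 camera calls.

## Working session

There is one attempt and no reset: what is moved stays moved. The work goes in short steps, Python scripts to look and compute and a shell command to move; the robot and the scene stay as the last step left them, time stands still between calls to the robot, and variables do not carry over. Pictures are saved under pics/ and viewed, at most 10 in all, crops included, and the job is handed in when it is done.

```bash
mkdir -p pics
cat > h.py <<'E'
import numpy as np, cv2
from plant import status, camera, camera_params, bot, trace, tip_of
def uv2w(cam,u,v,d):
    P=camera_params(cam); T=np.linalg.inv(P["camera_from_world"])
    p=np.array([(u-P["cx"])*d/P["fx"],(v-P["cy"])*d/P["fy"],d,1]); return (T@p)[:3]
def w2uv(cam,X):
    P=camera_params(cam); c=(P["camera_from_world"]@np.append(X,1)); return np.array([P["fx"]*c[0]/c[2]+P["cx"],P["fy"]*c[1]/c[2]+P["cy"]])
def cloud(cam,dep,mask):
    P=camera_params(cam); T=np.linalg.inv(P["camera_from_world"])
    v,u=np.nonzero(mask&(dep>0)); d=dep[v,u]
    p=np.stack([(u-P["cx"])*d/P["fx"],(v-P["cy"])*d/P["fy"],d,np.ones_like(d)]); return (T@p)[:3].T, u, v
E
python3 - <<'E'
from h import *
for c in("side","top"):
    im,d=camera(c); cv2.imwrite(f"pics/{c}0.png",im); np.save(f"{c}0.npy",d); cv2.imwrite(f"{c}0.png",im)
    P=camera_params(c); print(c,P["fx"],np.linalg.inv(P["camera_from_world"]).round(2).tolist())
    for n in("wedge_mid","prism_mid","insulator_mid","collar_a_mid"):
        for r in trace(c,n)[:4]:
            X,_,_=cloud(c,d,r["mask"]); 
            if len(X): print(n,round(r["p"],2),np.round(r["uv"]),len(X),np.median(X,0).round(),X.min(0).round(),X.max(0).round(), im[r["mask"]].mean(0).round())
    for n in("chest","bay","lid_hinge","hasp_hinge","hasp_tab","rail_mid","catch"):
        for r in tip_of(c,n)[:1]: 
            u,v=np.round(r["uv"]).astype(int); print(n,round(r["p"],2),u,v,uv2w(c,u,v,d[v,u]).round() if 0<=v<480 and 0<=u<640 else "")
s=status.sense(); print(s)
E
```

```text
side 440.8389333840069 [[0.78, -0.49, 0.39, 222.85], [-0.63, -0.6, 0.49, -430.07], [-0.01, -0.63, -0.78, 754.52], [0.0, 0.0, 0.0, 1.0]]
wedge_mid 0.9 [368. 328.] 652 [ 541. -180.   38.] [ 518. -191.    1.] [ 568. -159.   56.] [ 59.  91. 126.]
wedge_mid 0.72 [455. 328.] 733 [ 660. -283.   37.] [ 636. -303.   -0.] [ 723. -257.   57.] [49. 46. 45.]
wedge_mid 0.57 [345. 291.] 593 [562. -92.  37.] [ 538. -111.    1.] [590. -50.  56.] [ 70. 129. 204.]
prism_mid 0.95 [417. 291.] 699 [ 665. -184.   20.] [ 643. -207.   -1.] [ 713. -147.   41.] [ 92. 130.  79.]
prism_mid 0.51 [422. 359.] 639 [ 561. -289.   29.] [ 541. -311.   -1.] [ 591. -258.   38.] [108. 176. 204.]
insulator_mid 0.88 [368. 402.] 914 [ 441. -284.   54.] [ 425. -303.    0.] [ 488. -247.   70.] [210. 214. 215.]
collar_a_mid 0.68 [322. 359.] 562 [ 428. -181.   23.] [ 401. -207.   -1.] [ 463. -147.   29.] [111. 180. 209.]
chest 0.74 275 228 [560. 141.  10.]
bay 0.74 274 229 [557. 140.  10.]
lid_hinge 0.78 253 185 [565. 221.  81.]
hasp_hinge 0.72 292 235 [541.  45.  87.]
hasp_tab 0.61 297 224 [541.  25. 137.]
rail_mid 0.9 278 178 
[... 1235 characters left out ...]
'qd': array([-0.05191399,  0.01832047,  0.04503621,  0.0252298 , -0.03211546,
       -0.06188848, -0.07744417]), 'joint_efforts': array([ 1.62817463e-05, -6.23049188e+01,  2.44912488e-02, -3.90126586e+01,
       -6.11490919e-02,  3.14746611e-02,  1.12112355e-05]), 'ee_pos': array([ 214.22757972, -587.15384873,  222.57002046]), 'eef_rot': array([[ 9.39452468e-01,  3.42679228e-01,  8.30581696e-05],
       [ 3.42679232e-01, -9.39452470e-01, -3.98017533e-05],
       [ 6.43899684e-05,  6.58541651e-05, -9.99999996e-01]]), 'ft_force': array([ 0.42951238, -0.07621529, -0.23402698]), 'wrist_torque': array([ 0.00301188, -0.02631049, -0.00776874]), 'grip_force': 0.0, 'gripper_width': 87.18152666239126}
```

View pics/side0.png

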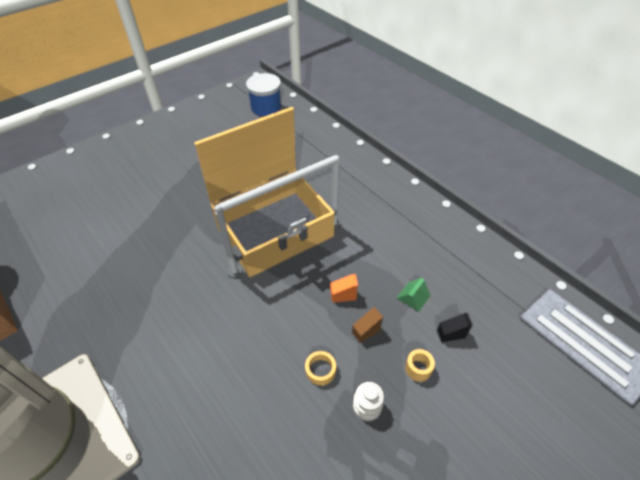

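View pics/top0.png

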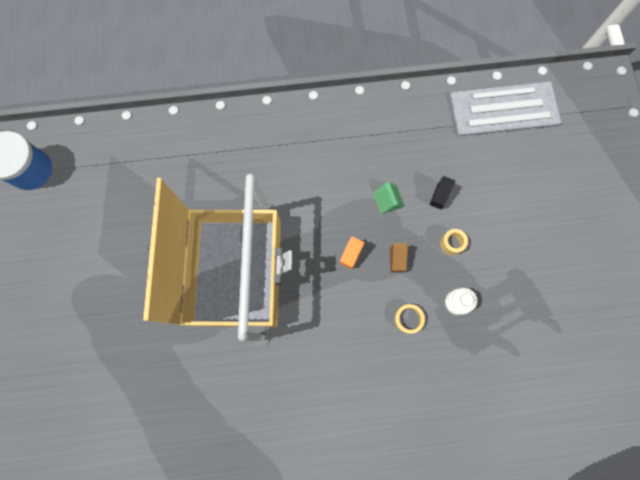

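```bash
cat > fit.py <<'E'
from h import *
X=[];C=[]
for c in("side","top"):
    d=np.load(f"{c}0.npy"); im=cv2.imread(f"{c}0.png"); p,u,v=cloud(c,d,d>0); X.append(p);C.append(im[v,u]); 
Xs,Xt=X
# rail
for P in X:
    m=(P[:,2]>188)&(P[:,2]<206)&(abs(P[:,0]-557)<140)&(P[:,1]>50)&(P[:,1]<130); Q=P[m]
    f=np.polyfit(Q[:,0],Q[:,1],1); f2=np.polyfit(Q[:,0],Q[:,1],1) ; print("rail yaw",np.degrees(np.arctan(f[0])),"y at 557",np.polyval(f,557),"x rng",np.percentile(Q[:,0],[0.5,99.5]),len(Q),Q[:,2].max())
# walls top z~76
for P in X:
    m=(P[:,2]>68)&(P[:,2]<80)&(abs(P[:,0]-557)<140)&(P[:,1]>40)&(P[:,1]<240); Q=P[m]
    print("wall rect",cv2.minAreaRect(Q[:,:2].astype(np.float32)))
# lid plane
for P in X:
    m=(P[:,2]>110)&(P[:,2]<240)&(abs(P[:,0]-557)<90)&(P[:,1]>180)&(P[:,1]<330); Q=P[m]; f=np.polyfit(Q[:,2],Q[:,1],1)
    print("lid dy/dz",f,"ang",np.pi/2+np.arctan(f[0]),"y at z79",np.polyval(f,79),len(Q),Q[:,2].max())
for n,c,r in(("brown",(543,-177),42),("orange",(562,-87),36),("black",(660,-280),36)):
  for P in X:
    m=(np.hypot(P[:,0]-c[0],P[:,1]-c[1])<r)&(P[:,2]>24)&(P[:,2]<60); Q=P[m]
    t=Q[Q[:,2]>44]
    print(n,len(Q),[np.round(a,1) for a in cv2.minAreaRect(Q[:,:2].astype(np.float32))],"high part",t.mean(0).round(1),"all",Q.mean(0).round(1))
# hasp points
for P in X:
    m=(P[:,2]>95)&(P[:,2]<150)&(abs(P[:,0]-545)<30)&(P[:,1]>0)&(P[:,1]<60); Q=P[m]
    if len(Q)>5: f=np.polyfit(Q[:,2],Q[:,1],1); print("hasp",Q.mean(0),f,np.pi/2-np.arctan(f[0]),Q[:,2].max(),Q.min(0),Q.max(0))
E
python3 fit.py
```

```text
rail yaw -7.119441436719168 y at 557 82.97261217282473 x rng [421.88895574 677.13475283] 1017 202.2421498994895
rail yaw -7.098466787074807 y at 557 84.86751288430278 x rng [421.40103452 676.48832288] 1501 200.16069128719198
wall rect ((555.6075439453125, 135.27645874023438), (181.13687133789062, 260.35333251953125), 82.86599731445312)
wall rect ((553.381103515625, 133.1865997314453), (174.75341796875, 256.9960632324219), 82.85144805908203)
lid dy/dz [-5.25885057e-02  2.24711070e+02] ang 1.5182562195302058 y at z79 220.5565776840069 4133 239.97212673072283
lid dy/dz [-4.75115557e-02  2.22622132e+02] ang 1.5233204727570773 y at z79 218.8687195063737 3011 239.99695644996586
brown 514 [array([ 544. , -175.1]), array([27.3, 49. ]), np.float64(82.9)] high part [ 554.9 -177.4   50. ] all [ 543.4 -177.3   41.8]
brown 411 [array([ 542.8, -175.4]), array([26.8, 48.1]), np.float64(83.4)] high part [ 556.7 -176.9   48.5] all [ 543.2 -174.4   40.7]
orange 438 [array([564. , -86.3]), array([29.5, 48.5]), np.float64(58.5)] high part [573.1 -94.1  50.1] all [563.3 -90.3  41.6]
orange 390 [array([563.2, -86.7]), array([26.2, 48.9]), np.float64(57.0)] high part [574.7 -94.6  48.6] all [562.9 -86.9  40.9]
black 554 [array([ 663.7, -280. ]), array([28.6, 49.4]), np.float64(59.9)] high part [ 673.2 -286.4   49.9] all [ 662.5 -282.4   41.6]
black 399 [array([ 662.7, -280.3]), array([26.4, 49.6]), np.float64(60.2)] high part [ 674.5 -287.2   48.8] all [ 662.7 -279.8   40.7]
hasp [542.93109304  31.56320514 124.59051578] [-0.42066142 83.97362875] 1.9689864284908323 144.95974671271904 [527.08306625  20.61126637  95.84802441] [561.17244911  46.73359317 144.95974671]
hasp [543.0009682   32.25869459 124.27716076] [-0.44227329 87.22316348] 1.9872061712532652 142.68617042883682 [526.60895693  21.51786162  95.03465079] [560.44019651  45.53262601 142.68617043]
```

```bash
python3 -m crank '[[[0,0,25,0.118,0.3],[0,0,25,0.118,0.3],[0,0,25,0.118,0.3],[0,0,25,0.118,0.3],[25,-41,0,0,0.3],[25,-41,0,0,0.3],[25,-41,0,0,0.3],[25,-41,0,0,0.3]]]'; python3 -m crank '[[[25,-41,0,0,0.3],[25,-41,0,0,0.3],[25,-41,0,0,0.3],[25,-41,0,0,0.3],[25,-41,0,0,0.3],[25,-41,0,0,0.3],[0,0,0,0,0.3]]]'
```

```text
t: 2.0
ee_pos: [334.4, -435.0, 122.7]
eef_rot: [[0.993, -0.122, 0.0], [-0.122, -0.993, -0.0], [0.0, 0.0, -1.0]]
ft_force: [0.2, -0.8, 1.3]
gripper_width: 56.7
grip_force: 0.0
t: 2.7
ee_pos: [516.4, -203.4, 122.9]
eef_rot: [[0.994, -0.112, 0.003], [-0.112, -0.994, 0.003], [0.002, -0.003, -1.0]]
ft_force: [-0.2, -0.2, 0.3]
gripper_width: 56.6
grip_force: 0.0
```

```bash
python3 -m crank '[[[24,-31,0,0.01,0.3],[0,0,35,0,0.3],[0,0,35,0,0.3],[0,0,30,0,0.3],[0,0,14,0,0.3],[0,0,0,0,0.3]]]'
python3 - <<'E'
from h import *
im,d=camera("wrist"); cv2.imwrite("pics/w1.png",im)
E
```

```text
t: 3.3
ee_pos: [538.6, -182.7, 7.0]
eef_rot: [[0.991, -0.132, -0.003], [-0.132, -0.991, 0.001], [-0.003, -0.001, -1.0]]
ft_force: [0.9, -0.6, 0.4]
gripper_width: 56.8
grip_force: 0.0
```

View pics/w1.png

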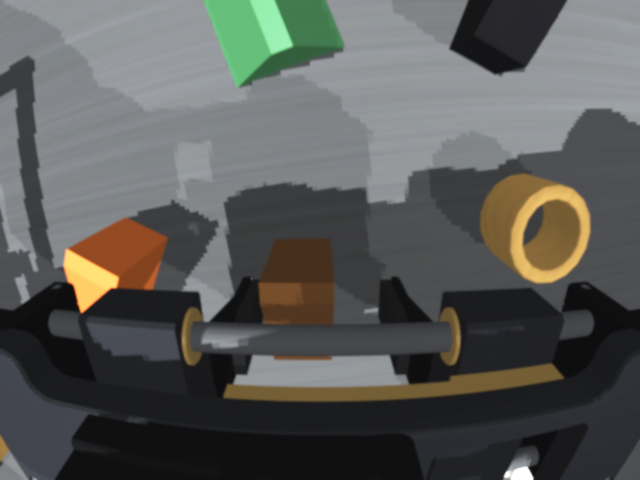

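The wrist view shows the bronze wedge (col 260–332) between the pads (col 240 / 395), about 7 mm left of centre. I'll correct that and grip.

```bash
python3 -m crank '[[[4,-7,0,0,0.3],[0,0,0,0,0.3],[0,0,0,0,-0.9],[0,0,0,0,-0.9],[0,0,0,0,-0.9],[0,0,0,0,-0.9]]]'; python3 -m crank '[[[0,0,-10,0,-0.9],[0,0,-30,0,-0.9],[0,0,-45,0,-0.9],[0,0,-45,0,-0.9],[0,0,-45,0,-0.9],[0,0,-45,0,-0.9]]]'
```

```text
t: 3.95
ee_pos: [544.8, -176.6, 8.7]
eef_rot: [[0.991, -0.132, 0.0], [-0.132, -0.991, -0.0], [0.0, 0.0, -1.0]]
ft_force: [-0.5, 0.4, -0.6]
gripper_width: 32.1
grip_force: 0.0
t: 4.55
ee_pos: [544.0, -176.2, 230.6]
eef_rot: [[0.991, -0.132, -0.001], [-0.132, -0.991, 0.0], [-0.001, -0.0, -1.0]]
ft_force: [1.1, -0.4, -4.4]
gripper_width: 26.3
grip_force: 30.0
```

```bash
python3 -m crank '[[[0,0,-10,-0.146,-0.9],[0,0,-10,-0.146,-0.9],[0,0,-10,-0.146,-0.9],[0,0,-10,-0.146,-0.9],[0,0,-10,-0.146,-0.9],[0,0,-10,-0.146,-0.9],[0,0,-10,-0.146,-0.9],[0,0,0,-0.146,-0.9]]]'; python3 -m crank '[[[0,0,0,-0.137,-0.9],[0,0,0,-0.137,-0.9],[0,0,0,-0.137,-0.9],[40,0,0,0,-0.9],[40,0,0,0,-0.9],[40,0,0,0,-0.9],[0,0,0,0,-0.9]]]'
python3 - <<'E'
from h import *
s=status.sense(); print(s["ee_pos"],s["joint_positions"].round())
for c in("side","top"):
    im,d=camera(c)
    for r in trace(c,"wedge_mid")[:4]:
        X,_,_=cloud(c,d,r["mask"]); 
        if X[:,2].mean()>80: print(c,r["p"],len(X),X.min(0),X.max(0),np.percentile(X,[5,95],0))
    cv2.imwrite(f"pics/{c}1.png",im[100:400,200:600])
T=np.array([555.9,137.5]); ey=np.array([.1236,.9923]); print(T+7*ey)
E
```

```text
t: 5.35
ee_pos: [544.8, -176.4, 300.1]
eef_rot: [[0.505, 0.863, 0.001], [0.863, -0.505, -0.001], [0.0, 0.001, -1.0]]
ft_force: [0.8, -0.2, -4.0]
gripper_width: 26.0
grip_force: 30.0
t: 6.05
ee_pos: [559.4, -49.9, 299.1]
eef_rot: [[0.114, 0.993, 0.0], [0.993, -0.114, 0.003], [0.003, -0.0, -1.0]]
ft_force: [0.1, -0.2, -3.7]
gripper_width: 25.9
grip_force: 30.0
[559.44691712 -49.9160735  299.05617037] [ 28.  12. -32.  85.   6.  85. -11.]
side 0.79 623 [537.43827112 -77.41041873  -1.38151171] [744.19823854 185.29591242 332.49239451] [[544.44134968 -74.82226047 288.03859859]
 [569.36641587 -48.98978075 329.35550709]]
[556.7652 144.4461]
```

View pics/side1.png

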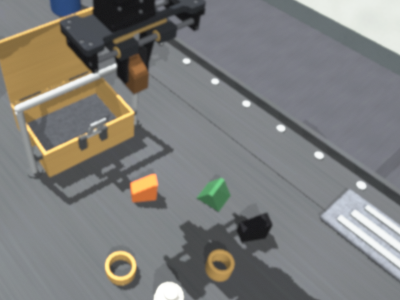

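```bash
python3 -m crank '[[[38,-5,0,0,-0.9],[39,-5,0,0,-0.9],[39,-5,0,0,-0.9],[39,-5,0,0,-0.9],[38,-5,0,0,-0.9],[0,0,0,0,-0.9],[0,0,0,0,-0.9]]]'
```

```text
t: 6.95
ee_pos: [558.8, 136.8, 298.3]
eef_rot: [[0.124, 0.992, -0.001], [0.992, -0.124, -0.001], [-0.001, -0.0, -1.0]]
ft_force: [0.7, -0.8, -4.2]
gripper_width: 25.9
grip_force: 30.0
```

```bash
python3 -m crank '[[[7,-3,20,0,-0.9],[0,0,40,0,-0.9],[0,0,45,0,-0.9],[0,0,45,0,-0.9],[0,0,35,0,-0.9],[0,0,0,0,-0.9]]]'
```

```text
t: 7.55
ee_pos: [554.0, 140.7, 108.6]
eef_rot: [[0.127, 0.992, -0.008], [0.992, -0.127, -0.003], [-0.004, -0.008, -1.0]]
ft_force: [-0.4, -1.0, -4.3]
gripper_width: 25.7
grip_force: 30.0
```

```bash
python3 -m crank '[[[4,2,25,0,-0.9],[0,0,20,0,-0.9],[0,0,20,0,-0.9],[0,0,12,0,-0.9],[0,0,0,0,-0.9],[0,0,0,0,-0.9]]]'
```

```text
t: 8.15
ee_pos: [560.1, 148.0, 38.0]
eef_rot: [[0.124, 0.992, 0.002], [0.992, -0.124, 0.0], [0.0, 0.002, -1.0]]
ft_force: [0.4, 0.9, -3.0]
gripper_width: 25.9
grip_force: 30.0
```

```bash
python3 -m crank '[[[0,0,8,0,-0.9],[0,0,5,0,-0.9],[0,0,2,0,-0.9],[0,0,0,0,-0.9]]]'; python3 -m crank '[[[0,0,2,0,-0.9],[0,0,0,0,-0.9]]]'; python3 -m crank '[[[0,0,2,0,-0.9],[0,0,0,0,-0.9]]]'
```

```text
t: 8.55
ee_pos: [559.0, 148.2, 21.4]
eef_rot: [[0.124, 0.992, -0.0], [0.992, -0.124, -0.0], [-0.0, -0.0, -1.0]]
ft_force: [-0.1, 0.6, -3.4]
gripper_width: 25.8
grip_force: 30.0
t: 8.75
ee_pos: [559.4, 148.4, 20.9]
eef_rot: [[0.124, 0.992, 0.001], [0.992, -0.124, -0.001], [-0.001, 0.001, -1.0]]
ft_force: [-5.1, -1.5, 8.5]
gripper_width: 25.9
grip_force: 30.0
t: 8.95
ee_pos: [559.4, 148.5, 20.6]
eef_rot: [[0.124, 0.992, 0.001], [0.992, -0.124, -0.001], [-0.001, 0.001, -1.0]]
ft_force: [-13.3, -5.3, 28.8]
gripper_width: 26.0
grip_force: 30.0
```

```bash
python3 -m crank '[[[0,0,-2.5,0,-0.9],[0,0,0,0,-0.5],[0,0,0,0,-0.1],[0,0,0,0,0.1],[0,0,0,0,0.1],[0,0,0,0,0.1]]]'; python3 -m crank '[[[0,0,-20,0,0.1],[0,0,-40,0,0.1],[0,0,-45,0,0.1],[0,0,-45,0,0.1],[0,0,-45,0,0.1],[0,0,-45,0,0.1],[0,0,-30,0,0.1]]]';  python3 - <<'E'
from h import *
s=status.sense(); print(s["ee_pos"],s["eef_rot"].round(3).tolist())
im,d=camera("wrist"); cv2.imwrite("pics/w2.png",im)
E
```

```text
t: 9.55
ee_pos: [559.1, 148.3, 19.9]
eef_rot: [[0.124, 0.992, 0.0], [0.992, -0.124, 0.0], [0.0, 0.0, -1.0]]
ft_force: [0.1, -0.7, -1.0]
gripper_width: 45.5
grip_force: 0.0
t: 10.25
ee_pos: [559.5, 148.7, 293.6]
eef_rot: [[0.123, 0.992, 0.003], [0.992, -0.123, 0.001], [0.001, 0.003, -1.0]]
ft_force: [0.6, -0.4, 0.3]
gripper_width: 47.9
grip_force: 0.0
[559.48810919 148.69336438 293.58746307] [[0.123, 0.992, 0.003], [0.992, -0.123, 0.001], [0.001, 0.003, -1.0]]
```

View pics/w2.png

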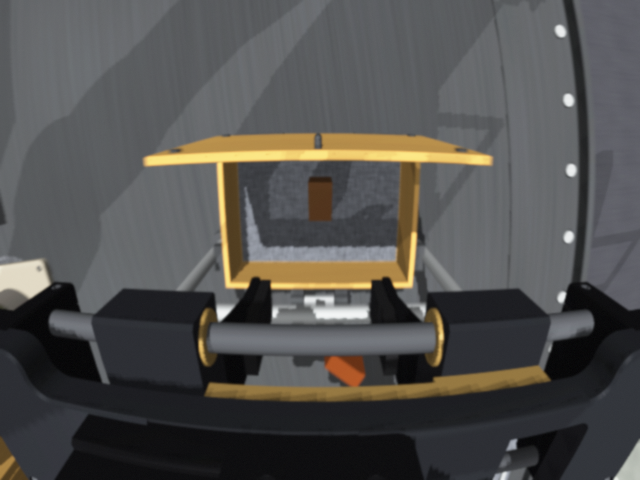

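```bash
python3 -m crank '[[[36,0,0,0,-1],[37,0,0,0,-1],[37,0,0,0,-1],[0,0,0,0,-1],[0,0,33,0,-1],[0,0,33,0,-1],[0,0,32,0,-1],[0,0,0,0,-1]]]'
```

```text
t: 11.1
ee_pos: [570.8, 255.5, 187.4]
eef_rot: [[0.124, 0.992, -0.007], [0.992, -0.124, -0.003], [-0.004, -0.006, -1.0]]
ft_force: [0.1, 0.4, 0.5]
gripper_width: 1.3
grip_force: 0.0
```

```bash
python3 -m crank '[[[-20,0,0,0,-1],[-10,0,0,0,-1],[-16,0,4,0,-1],[-16,0,4,0,-1],[-17,0,10,0,-1],[-16,0,10,0,-1],[0,0,0,0,-1]]]'
```

```text
t: 11.8
ee_pos: [560.6, 159.1, 162.4]
eef_rot: [[0.128, 0.992, -0.002], [0.992, -0.128, -0.003], [-0.003, -0.002, -1.0]]
ft_force: [0.5, 0.7, 0.1]
gripper_width: 0.4
grip_force: 0.0
```

```bash
python3 -m crank '[[[-4,0,14,0,-1],[-3,0,13,0,-1],[1,0,14,0,-1],[1,0,13,0,-1],[0,0,12,0,-1],[0,0,8,0,-1],[0,0,0,0,-1]]]'
```

```text
t: 12.5
ee_pos: [559.4, 158.2, 88.4]
eef_rot: [[0.123, 0.992, -0.002], [0.992, -0.123, -0.0], [-0.001, -0.002, -1.0]]
ft_force: [-0.2, -0.7, 0.8]
gripper_width: 0.2
grip_force: 0.0
```

```bash
python3 -m crank '[[[0,0,4,0,-1],[0,0,3,0,-1],[0,0,0,0,-1]]]';  python3 -m crank '[[[0,0,2,0,-1],[0,0,0,0,-1]]]'
```

```text
t: 12.8
ee_pos: [560.3, 158.2, 82.9]
eef_rot: [[0.124, 0.992, 0.0], [0.992, -0.124, -0.0], [-0.0, 0.0, -1.0]]
ft_force: [-0.1, 0.1, 0.2]
gripper_width: 0.4
grip_force: 0.0
t: 13.0
ee_pos: [560.6, 158.3, 82.5]
eef_rot: [[0.124, 0.992, 0.001], [0.992, -0.124, -0.0], [-0.0, 0.001, -1.0]]
ft_force: [-5.6, -2.3, 12.2]
gripper_width: 0.2
grip_force: 6.4
```

```bash
python3 -m crank '[[[0,0,-30,0,-1],[0,0,-45,0,-1],[0,0,-45,0,-1],[0,0,-40,0,-1],[-41,8,0,0,-1],[-41,8,0,0,-1],[-41,8,0,0,-1],[-41,8,0,0,-1]]]'; python3 -m crank '[[[-41,8,0,0,0.3],[-41,8,0,0,0.3],[0,0,15,-0.142,0.3],[0,0,15,-0.142,0.3],[0,0,15,-0.142,0.3],[0,0,15,-0.142,0.3],[0,0,15,-0.142,0.3],[0,0,15,-0.142,0.3]]]'; python3 -m crank '[[[0,0,15,-0.142,0.3],[0,0,0,-0.14,0.3],[0,0,0,0,0.3]]]'
python3 - <<'E'
from h import *
s=status.sense(); print(s["ee_pos"],s["eef_rot"].round(3).tolist())
O=np.array([555.9,137.5]); ex=np.array([.9923,-.1236]); ey=np.array([.1236,.9923])
for c in("side","top"):
    im,d=camera(c); cv2.imwrite(f"pics/{c}2.png",im)
    P,u,v=cloud(c,d,d>0); q=P[:,:2]-O; xc=q@ex; yc=q@ey
    m=(abs(xc)<95)&(yc>-30)&(yc<80)&(P[:,2]>60)&(P[:,2]<130); f=np.polyfit(yc[m],P[m,2],1); print(c,"lid slope rad",-f[0],"z mid",np.polyval(f,0),m.sum())
    m=(abs(xc)<20)&(yc>-135)&(yc<-85)&(P[:,2]>95)&(P[:,2]<150); f=np.polyfit(P[m,2],yc[m],1); print("hasp",np.pi/2-np.arctan(f[0]),m.sum(), xc[m].mean(), yc[m].min(),P[m,2].max())
    m=(np.hypot(P[:,0]-563.6,P[:,1]+86.5)<36)&(P[:,2]>24)&(P[:,2]<60)
    if m.sum()>50: print("orange",cv2.minAreaRect(P[m,:2].astype(np.float32)),m.sum())
E
```

```text
t: 13.8
ee_pos: [571.8, -10.1, 241.5]
eef_rot: [[0.124, 0.992, 0.001], [0.992, -0.124, -0.0], [-0.0, 0.001, -1.0]]
ft_force: [1.5, 1.1, 0.3]
gripper_width: 0.4
grip_force: 0.0
t: 14.6
ee_pos: [577.6, -91.8, 150.7]
eef_rot: [[-0.67, 0.743, 0.001], [0.743, 0.67, -0.0], [-0.001, 0.0, -1.0]]
ft_force: [-0.2, 0.3, 0.4]
gripper_width: 53.5
grip_force: 0.0
t: 14.9
ee_pos: [577.4, -91.8, 135.8]
eef_rot: [[-0.848, 0.53, -0.0], [0.53, 0.848, 0.0], [0.001, 0.0, -1.0]]
ft_force: [0.3, -0.8, 0.6]
gripper_width: 56.2
grip_force: 0.0
[577.37488588 -91.83831432 135.75013784] [[-0.848, 0.53, -0.0], [0.53, 0.848, 0.0], [0.001, 0.0, -1.0]]
side lid slope rad -0.0018062828271862038 z mid 83.84097581130189 2575
hasp 1.9727060560275833 149 0.1347479726933583 -116.98997879756068 146.04766443172275
orange ((564.2152709960938, -86.093017578125), (29.086156845092773, 48.02078628540039), 57.06298828125) 440
top lid slope rad -0.0003889358907832655 z mid 80.66627995121947 5926
hasp 1.9920797177149403 186 0.0033616537003191512 -115.7618251606852 143.03015269823993
orange ((560.1509399414062, -84.79756927490234), (26.033538818359375, 40.66185760498047), 56.736324310302734) 303
```

```bash
python3 -m crank '[[[-2,-3,20,0,0.3],[0,0,35,0,0.3],[0,0,35,0,0.3],[0,0,25,0,0.3],[0,0,9,0,0.3],[0,0,0,0,0.3]]]'; python3 -m crank '[[[0,0,0,0,-0.9],[0,0,0,0,-0.9],[0,0,0,0,-0.9],[0,0,0,0,-0.9],[0,0,0,0,-0.9],[0,0,0,0,-0.9]]]'
```

```text
t: 15.6
ee_pos: [577.3, -95.3, 11.6]
eef_rot: [[-0.846, 0.533, -0.001], [0.533, 0.846, 0.0], [0.001, -0.0, -1.0]]
ft_force: [0.4, 0.1, -0.0]
gripper_width: 56.8
grip_force: 0.0
t: 16.2
ee_pos: [577.9, -95.5, 12.5]
eef_rot: [[-0.847, 0.532, 0.001], [0.532, 0.847, -0.0], [-0.001, 0.0, -1.0]]
ft_force: [-0.1, 0.2, 4.1]
gripper_width: 25.8
grip_force: 29.9
```

```bash
python3 -m crank '[[[0,0,-15,0,-0.9],[0,0,-25,0,-0.9],[0,0,-30,0,-0.9],[0,0,-30,0.142,-0.9],[0,0,-20,0.142,-0.9],[0,0,0,0.142,-0.9],[0,0,0,0.142,-0.9],[0,0,0,0.142,-0.9]]]'; python3 -m crank '[[[0,0,0,0.142,-0.9],[0,0,0,0.142,-0.9],[0,0,0,0.14,-0.9],[20,-25,0,0,-0.9],[20,-25,0,0,-0.9],[0,0,0,0,-0.9]]]'
python3 - <<'E'
from h import *
s=status.sense(); print(s["ee_pos"],s["eef_rot"].round(3).tolist())
for c in("side","wrist"):
    im,d=camera(c); cv2.imwrite(f"pics/{c}3.png",im)
    if c=="side":
        r=min(trace(c,"wedge_mid"),key=lambda r:np.hypot(*(np.array(r["uv"])-w2uv(c,s["ee_pos"]+[0,20,5]))))
        X,_,_=cloud(c,d,r["mask"]); q=X-s["ee_pos"]; print(r["p"],len(X),np.percentile(q@s["eef_rot"],[3,50,97],0).round(1))
        u,v=w2uv(c,s["ee_pos"]).astype(int); cv2.imwrite("pics/s3.png",cv2.resize(im[v-110:v+70,u-120:u+120],None,fx=3,fy=3))
im=cv2.imread("pics/wrist3.png"); cv2.imwrite("pics/w3.png",im[:400])
E
```

```text
t: 17.0
ee_pos: [577.2, -95.3, 132.6]
eef_rot: [[-0.29, 0.957, -0.0], [0.957, 0.29, 0.0], [0.0, -0.0, -1.0]]
ft_force: [0.1, -0.9, -4.6]
gripper_width: 26.1
grip_force: 29.9
t: 17.6
ee_pos: [530.3, -45.6, 132.4]
eef_rot: [[0.119, 0.993, -0.002], [0.993, -0.119, 0.001], [0.001, -0.002, -1.0]]
ft_force: [-0.6, -0.2, -3.3]
gripper_width: 25.7
grip_force: 29.9
[530.31813711 -45.58985674 132.4092355 ] [[0.119, 0.993, -0.002], [0.993, -0.119, 0.001], [0.001, -0.002, -1.0]]
0.48 220 [[ -8.4 -11.2 -41.2]
 [ -7.    2.8 -13.8]
 [ -4.7  13.4  10. ]]
```

View pics/s3.png

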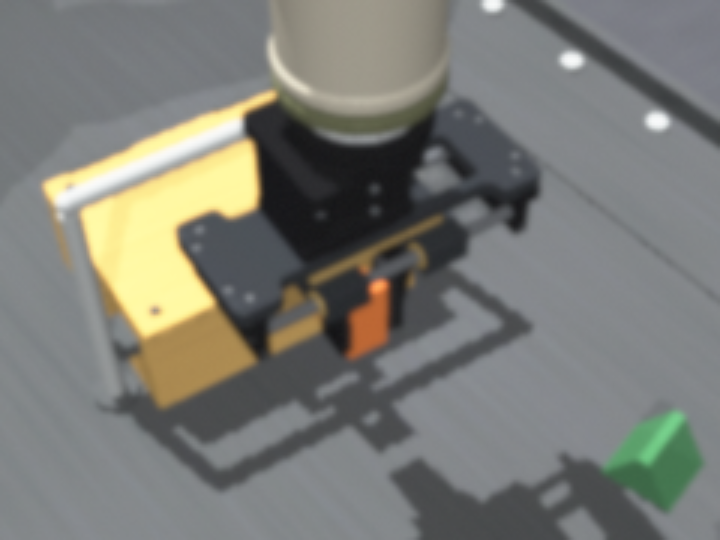

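View pics/w3.png

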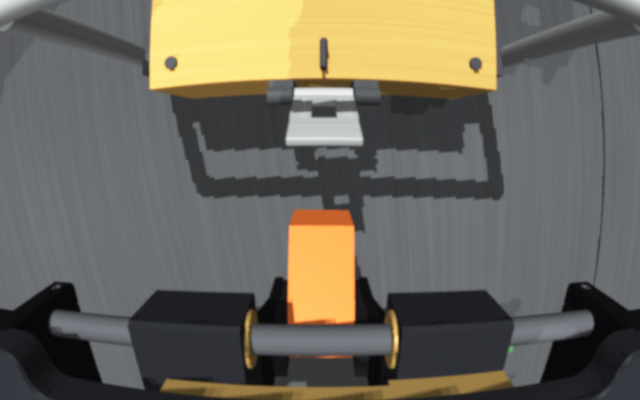

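Run:
```python
from h import *
O=np.array([555.9,137.5]); ex=np.array([.9923,-.1236]); ey=np.array([.1236,.9923])
for c in("side","top"):
    d=np.load(f"{c}0.npy"); P,u,v=cloud(c,d,d>0); q=P[:,:2]-O; xc=q@ex; yc=q@ey
    for s in(-1,1):
        m=(s*xc>18)&(s*xc<30)&(yc>-104)&(yc<-84)&(P[:,2]>60)&(P[:,2]<110); print(c,s,m.sum(),np.sort(P[m,2])[-6:].round(1))
s=status.sense(); im,d=camera("side")
P,u,v=cloud("side",d,d>0); q=(P-s["ee_pos"])@s["eef_rot"]
hsv=cv2.cvtColor(im,cv2.COLOR_BGR2HSV)[v,u]
m=(q[:,0]<0)&(q[:,0]>-16)&(abs(q[:,1])<11)&(q[:,2]>-35)&(q[:,2]<9)&(hsv[:,1]>120)
f=np.polyfit(q[m,2],q[m,0],1); print("rear face slope x per z",f,m.sum())
p=s["ee_pos"][:2]-O; print("TCP chest",p@ex,p@ey,s["ee_pos"][2])
```

```text
side -1 74 [91.9 92.1 92.2 92.2 92.3 92.6]
side 1 65 [91.7 91.9 92.4 92.5 92.6 92.7]
top -1 41 [89.8 90.  90.1 90.5 90.8 91.2]
top 1 37 [88.8 88.9 89.2 89.8 90.9 91.3]
rear face slope x per z [-1.39261701e-03 -6.87565749e+00] 154
TCP chest 0.379321039455224 -188.71793435506305 132.5611407484643
```

```bash
python3 -m crank '[[[25,0,0,0,-0.9],[20,0,0,0,-0.9],[20,0,0,0,-0.9],[12,0,0,0,-0.9],[6,0,0,0,-0.9],[0,0,0,0,-0.9],[0,0,0,0,-0.9]]]'
python3 - <<'E'
from h import *
O=np.array([555.9,137.5]); ex=np.array([.9923,-.1236]); ey=np.array([.1236,.9923])
s=status.sense(); p=s["ee_pos"][:2]-O; print("TCP chest",p@ex,p@ey,s["ee_pos"][2])
E
```

```text
t: 18.5
ee_pos: [543.3, 32.0, 131.9]
eef_rot: [[0.125, 0.992, -0.0], [0.992, -0.125, -0.0], [-0.0, -0.0, -1.0]]
ft_force: [0.3, -0.7, -3.2]
gripper_width: 25.5
grip_force: 29.9
TCP chest 0.5186918111636967 -106.21569882968663 131.9382721138597
```

```bash
python3 -m crank '[[[5,0,0,0,-0.9],[0,0,0,0,-0.9],[0,0,8,0,-0.9],[0,0,8,0,-0.9],[0,0,6,0,-0.9],[0,0,0,0,-0.9]]]'
python3 - <<'E'
from h import *
O=np.array([555.9,137.5]); ex=np.array([.9923,-.1236]); ey=np.array([.1236,.9923])
s=status.sense(); p=s["ee_pos"][:2]-O; print("TCP chest",p@ex,p@ey,s["ee_pos"][2],s["ft_force"])
E
```

```text
t: 19.1
ee_pos: [543.1, 37.6, 108.7]
eef_rot: [[0.124, 0.992, -0.002], [0.992, -0.124, -0.0], [-0.0, -0.002, -1.0]]
ft_force: [-0.1, -0.2, -3.9]
gripper_width: 25.6
grip_force: 29.9
TCP chest -0.3952900513238742 -100.6965250488115 108.6810772839253 [-0.10623262 -0.23149505 -3.92772915]
```

```bash
python3 -m crank '[[[0,0,4,0,-0.9],[0,0,0,0,-0.9],[0,0,1.5,0,-0.9],[0,0,0,0,-0.9]]]';  python3 -m crank '[[[0,0,1.5,0,-0.9],[0,0,0,0,-0.9],[0,0,0,0,-0.9]]]'
```

```text
t: 19.5
ee_pos: [543.9, 37.9, 104.5]
eef_rot: [[0.124, 0.992, 0.0], [0.992, -0.124, 0.0], [0.0, 0.0, -1.0]]
ft_force: [0.4, -0.1, -3.7]
gripper_width: 26.1
grip_force: 29.9
t: 19.8
ee_pos: [543.9, 37.7, 103.0]
eef_rot: [[0.124, 0.992, 0.0], [0.992, -0.124, -0.0], [-0.0, 0.0, -1.0]]
ft_force: [-0.1, -0.0, -2.9]
gripper_width: 25.8
grip_force: 29.9
```

```bash
python3 -m crank '[[[0,0,1.5,0,-0.9],[0,0,0,0,-0.9],[0,0,0,0,-0.9]]]';  python3 -m crank '[[[0,0,1,0,-0.9],[0,0,0,0,-0.9],[0,0,0,0,-0.9]]]'
```

```text
t: 20.1
ee_pos: [544.1, 37.6, 102.1]
eef_rot: [[0.124, 0.992, 0.001], [0.992, -0.124, -0.0], [-0.0, 0.001, -1.0]]
ft_force: [-2.6, -1.3, 5.8]
gripper_width: 25.9
grip_force: 30.0
t: 20.4
ee_pos: [544.3, 37.4, 101.6]
eef_rot: [[0.124, 0.992, 0.001], [0.992, -0.124, -0.001], [-0.001, 0.001, -1.0]]
ft_force: [-3.5, -2.3, 11.4]
gripper_width: 25.9
grip_force: 30.0
```

```bash
python3 -m crank '[[[0,0,-10,0,-0.9],[-40,0,0,0,-0.9],[-45,0,0,0,-0.9],[-45,0,0,0,-0.9],[-30,0,0,0,-0.9],[0,0,0,0,-0.9]]]'
python3 - <<'E'
from h import *
O=np.array([555.9,137.5]); ex=np.array([.9923,-.1236]); ey=np.array([.1236,.9923])
for c in("side","top"):
    im,d=camera(c); cv2.imwrite(f"pics/{c}4.png",im)
    P,u,v=cloud(c,d,d>0); q=P[:,:2]-O; xc=q@ex; yc=q@ey
    L=(abs(xc)>30)&(abs(xc)<90)&(yc>-76)&(yc<40)&(P[:,2]>70)&(P[:,2]<95); f=np.polyfit(yc[L],P[L,2],1)
    for lo,hi in((-52,-44),(-44,-36),(-36,-31)):
        m=(abs(xc)<14)&(yc>lo)&(yc<hi)&(P[:,2]>70)&(P[:,2]<120); print(c,lo,hi,m.sum(),"above lid",(P[m,2]-np.polyval(f,yc[m])).mean() if m.sum() else None)
    u,v=w2uv(c,np.append(O-70*ey,90)).astype(int); cv2.imwrite(f"pics/{c}4c.png",cv2.resize(im[max(v-60,0):v+60,max(u-80,0):u+80],None,fx=4,fy=4))
E
```

```text
t: 21.0
ee_pos: [522.8, -126.8, 110.3]
eef_rot: [[0.131, 0.991, -0.001], [0.991, -0.131, -0.002], [-0.002, -0.001, -1.0]]
ft_force: [0.4, -0.0, -3.2]
gripper_width: 25.6
grip_force: 30.0
side -52 -44 58 above lid 6.930335671474542
side -44 -36 41 above lid 9.711103570448152
side -36 -31 26 above lid 9.499935095611571
top -52 -44 73 above lid 8.972274709234132
top -44 -36 34 above lid 9.80546503265002
top -36 -31 0 above lid None
```

View pics/side4c.png

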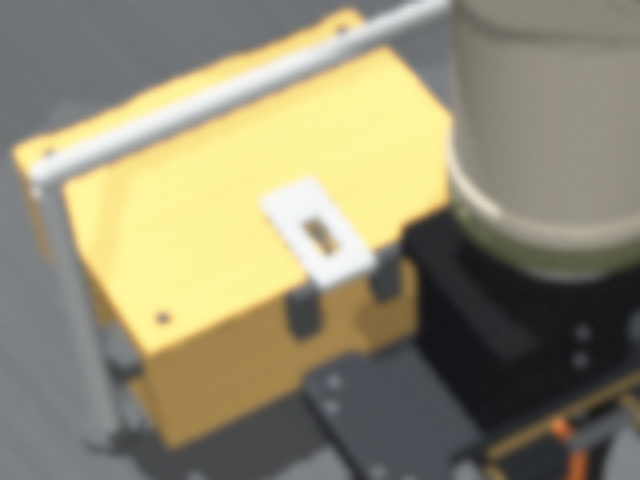

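```bash
cat > hm.py <<'E'
from h import *
O=np.array([555.9,137.5]); ex=np.array([.9923,-.1236]); ey=np.array([.1236,.9923])
for c in("side","top"):
    D=[]
    for k in range(6): im,d=camera(c); D.append(d)
    d=np.median(D,0); P,u,v=cloud(c,d,d>0); q=P[:,:2]-O; xc=q@ex; yc=q@ey
    hsv=cv2.cvtColor(im,cv2.COLOR_BGR2HSV)[v,u]
    L=(abs(xc)>25)&(abs(xc)<90)&(yc>-76)&(yc<40)&(P[:,2]>70)&(P[:,2]<95); f=np.polyfit(yc[L],P[L,2],1)
    m=(abs(xc)<13)&((abs(xc)>7)|(yc>-50))&(yc>-86)&(yc<-33)&(P[:,2]>75)&(P[:,2]<110)&(hsv[:,1]<60)
    r=yc[m]+92; z=P[m,2]-np.polyval(f,yc[m]); g=np.polyfit(r,z,1)
    print(c,m.sum(),"noise",np.std(np.array(D),0)[d>0].mean(),"lid slope",f[0],"hasp slope",g[0],"at axis",g[1],"mean",r.mean(),z.mean(),"ang via mean",(z.mean()-5)/r.mean(),"resid",np.std(z-np.polyval(g,r)))
E
python3 hm.py
```

```text
side 187 noise 13.093859 lid slope 0.00045729808926725843 hasp slope 0.08416202220973948 at axis 4.389875787988701 mean 37.61473481156966 7.555607934613485 ang via mean 0.06794167092804872 resid 2.7015957661635217
top 222 noise 10.428277 lid slope -0.0001541251851216284 hasp slope 0.10203794141557154 at axis 4.653287246556645 mean 31.555440617017776 7.873139447578454 ang via mean 0.09105052540540273 resid 0.6862552064245462
```

```bash
python3 -m crank '[[[0,0,30,0,-0.9],[0,0,30,0,-0.9],[0,0,20,0,-0.9],[0,0,12,0,-0.9],[0,0,4,0,-0.9],[0,0,0,0,-0.9],[0,0,0,0,-0.3],[0,0,0,0,0.2]]]'; python3 -m crank '[[[0,0,0,0,0.2],[0,0,0,0,0.2],[-3,0,-15,0,0.2],[0,0,-40,0,0.2],[0,0,-45,0,0.2],[0,0,-45,0,0.2],[-30,0,-30,0,0.2],[-40,0,0,0,0.2]]]'; python3 -m crank '[[[-40,0,0,0,0.2],[-40,0,0,0,0.2],[-40,0,0,0,0.2],[0,0,0,0,0.2]]]'; python3 hm.py
python3 - <<'E'
from h import *
im,d=camera("side"); cv2.imwrite("pics/end.png",im)
for n in("prism_mid","insulator_mid","collar_a_mid"):
    print(n,[np.round(r["uv"]).tolist() for r in trace("side",n)[:3]])
E
```

```text
t: 22.5
ee_pos: [525.3, -121.3, 16.0]
eef_rot: [[0.124, 0.992, 0.003], [0.992, -0.124, -0.001], [-0.0, 0.003, -1.0]]
ft_force: [0.6, -0.5, 0.4]
gripper_width: 32.7
grip_force: 0.0
t: 23.3
ee_pos: [517.9, -192.8, 196.3]
eef_rot: [[0.119, 0.993, 0.009], [0.993, -0.119, -0.003], [-0.002, 0.009, -1.0]]
ft_force: [1.2, -0.8, -0.1]
gripper_width: 52.1
grip_force: 0.0
t: 23.7
ee_pos: [497.6, -319.2, 190.3]
eef_rot: [[0.132, 0.991, -0.0], [0.991, -0.132, -0.002], [-0.003, -0.0, -1.0]]
ft_force: [-0.8, 0.2, -0.1]
gripper_width: 52.1
grip_force: 0.0
side 189 noise 24.21665 lid slope 0.002496325692563326 hasp slope 0.09651617567949647 at axis 4.102990910124654 mean 37.1594914454425 7.689482914633729 ang via mean 0.07237674171570467 resid 2.505403673771256
top 219 noise 10.835586 lid slope -0.0006190642949079721 hasp slope 0.09826576376008633 at axis 4.773861170692722 mean 31.474888770667427 7.866765155006123 ang via mean 0.0910810257629175 resid 0.6050953426084479
prism_mid []
insulator_mid [[369.0, 401.0]]
collar_a_mid [[321.0, 358.0]]
```

View pics/end.png

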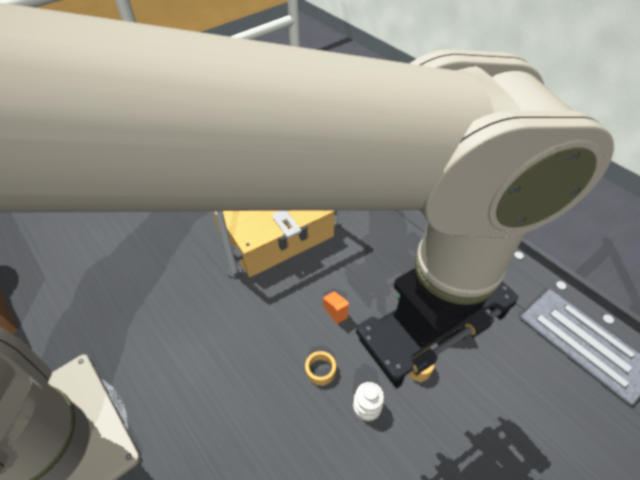

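```bash
python3 -c "
from plant import bot
print(bot.close_job())"
```

```text
the job is handed in; nothing more can be done
None
```

The bronze wedge stands in the chest, the lid is shut flat, and the hasp is down over the catch at about 0.09–0.10 rad (limit 0.12); I handed the job in at about 24 s of the 61 s, with no verdict returned. The moves cannot tilt the tool, so I pushed the hasp down with the orange look-alike wedge and left that on the ledge about 4–5 cm from where it was; the insulator and low collar read unmoved, but the arm hid the prism and part of the taller collar in the last picture.

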